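Load a mended porcelain cover into the curing lamp

TASK

First set the mended oblong porcelain cover gently into the fenced pocket of the aluminium tray, flat inside the fence and let go, while the tray still stands on the bench away from the lamp. Then carry the loaded tray, kept level, to the curing lamp (its wooden handle is for that), set it down on the bed in front of the two hold-down lips and slide it under them until it is fully home against the stop, with the cover still in its pocket; let go and leave the other things on the bench alone.

Things in the scene. Friction and masses are not known exactly. Their poses are not given: they have to be found in the camera images.
- cover_center (a point): Oblong white porcelain cover (0.11-0.21 kg), right way up: base slab 90 (x) x 64 (y) x 10 mm, on it a step 74 x 48 x 8 mm, a neck, and the bar finial. The point is its centre, 23.5 mm above its underside; x along the long side, z up. Either way round will do.
- cover_finial (a point): The cover's finial, the place to grip it: an upright bar 40 mm long (cover x), 16 mm thick (y), 22 mm tall, its underside 25 mm and its top 47 mm above the cover's underside. The point is 38 mm above the cover's underside, on its vertical centre line; axes of the cover.
- tray_grip (a point): The tray's handle: wooden block 24 (x) x 44 (y) x 60 mm tall on the plate, near its end towards the robot. The point is on the block's axis, 40 mm above the tray's underside, 25 mm below the block's top; x from handle to pocket, z up. Tray: aluminium plate 170 (x) x 116 (y) x 5 mm, 0.2-0.34 kg empty; plate's centre 66 mm in front of this point.
- tray_pocket (a point): Centre of the tray's pocket, on the plate's top face, 86 mm in front of the handle's axis, 20 mm in front of the plate's centre; axes as tray_grip. A fence of 8 mm round bar lying on the plate surrounds it, clear inside 95 (x) x 69 mm (y): the cover has 2.5 mm on each side. With the cover flat in it, cover_center is 23.5 mm above this point.
- lamp_home (a point): Where tray_pocket lies when the tray is fully home in the fixed curing lamp (grey bed, dark steel guides, lamp head on two posts at the far end), axes alike: x is the sliding direction, away from the robot to the stop. The bed's top is 16 mm above the bench, 5 mm below this point, 160 mm wide, from x -130 to +130 mm. The stop's face, 20 mm tall, is at x +65 mm. Lamp head from x +78 mm, 125 mm up.
- lamp_short (a point): Where tray_pocket lies when the tray is set down on the bed in front of the lips, 80 mm (x) short of lamp_home, at the same height, axes alike. From here it is slid along +x, flat on the bed with light friction, until its far edge meets the stop. (5 to 10 mm either way does.)
- lamp_lips (a point): Midway between the two hold-down lips, on the bed's top, 42.5 mm (x) beyond the plate's centre when home, 22.5 mm beyond lamp_home; axes alike. The lips run 50 mm, from x -5 to +45 mm of this point, 99 mm apart, underside 9 mm over the bed; ramps before them begin at x -24 mm, 21 mm up. Guides beside the plate 121 mm apart; a flared mouth before them from x -59 mm, 146 mm wide there.
- round_cover: Bystander: a round white porcelain cover, 82 mm across, 46 mm tall with a round knob; origin at the centre of its underside.
- brown_jar: Bystander: brown glass jar with black cap, 60 mm across, 85 mm tall; origin at the centre of its underside.
- cup: Bystander: white porcelain cup, 76 mm across, 62 mm tall; origin at the centre of its underside.
- bowl: Bystander: white porcelain bowl, 100 mm across, 40 mm tall; origin at the centre of its underside.
- spatula: Bystander: spatula with dark wooden handle, 190 mm long, lying along its x; origin at about its middle, underside.
- white_bottle: Bystander: white plastic bottle, 48 mm across, 110 mm tall; origin at the centre of its underside.
Not all that is in view belongs to the job. What is shaped like the part that bears tray_grip but green is not meant.

How it is judged:
By the outcome, as a careful person would: the job done as asked, in the order asked, and still so for the second after the job is handed in, with the robot touching nothing.
It also fails if it takes over 59 s, if anything falls off the work surface, if the arm or the gripper's body presses on something with over 40 N, if the wrist force passes 120 N, or if a joint passes its speed limit or range.

ROBOT

A 6-joint arm with a two-finger parallel gripper is mounted at the origin on the work surface. World frame = base frame: x ahead of the robot, y to its left, z up, the work surface at z = 0. Lengths are in m, angles in degrees, forces in N, time in s.
With the tool pointing down it reaches from about 0.375 to 0.9 m from the base axis. Payload 3.1 kg.
Tool frame: the origin (TCP) lies midway between the tips of the shut fingers; the grasp point (between the pads) lies 19 mm behind it; z points along the fingers, y is the line along which they close (so a half turn about z gives the same grasp; the last joint's range is limited). The gripper opens to 85 mm and grips with 20 to 120 N. Pads are 22 mm wide; open, the fingers measure 114 mm over their backs; the gripper's body (76 mm by 85 mm) begins 54 mm behind the grasp point. The pads swing forward as they close: fully open they stand 13 mm farther back than shut.
Start: joints at [56.981, 30.224, 82.088, -0, 67.689, -10.227], TCP at [0.242, 0.576, 0.231] pointing down, gripper open.
Joint ranges: [-176.69, 176.69], [-43.24, 126.21], [12.49, 139.97], [-82, 262], [0, 151.66], [-163.58, 163.58]. Speed limits (degrees/s): [159.86, 159.86, 180, 180, 180, 180].

INTERFACE

Orientations are given as a 3x3 rotation matrix whose columns are the frame's x, y, z axes.
In Python, from bench import robot, viewer, recognise, outline_of gives the robot as it stands.
- The arm moves only by the shell command python3 -m crank 'ROWS' [FORCE]. ROWS is JSON, a list of rows, each an object with "dp": the shift along the tool's x, y, z in cm, a list of three; "roll": the turn about the tool's z in degrees; "gripper": the gripper command: -1 is shut, 1 is fully open, values between are in proportion. In form: [{"dp": [x, y, z], "roll": roll, "gripper": gripper}, ...]. A call has exactly 10 rows; each row shifts and turns the commanded pose from where the row before left it, along the tool's axes as they then stand; what a row does not reach is not made up. A row lasts 1/8 s, in which the tool goes at most 62.5 mm and 10.7 degrees, less where a joint would pass 70% of its speed; a pose out of reach is approached as far as the arm can. A call is refused whole if a number of a shift passes 6.25 or a number of a turn 10.7, either way. A call with a gripper value outside its range is refused whole. The fingers move at their own pace and stop on an object; FORCE is the grip in N (left out, the last holds). Time passes only in rows, so rows that do not move let the fingers close, or fill a call up. It gives the time, the measured TCP pose, the force, the opening and the grip force at its end, in the units of the state.
- robot.read_state(): the state, without advancing time (a new reading comes with each control period).
- viewer.read_camera(name): name is "scene" or "top" or "wrist"; returns the picture (384x512x3 uint8, blue, green, red); there is no depth.
- viewer.get_calibration(name): a dict with "camera_matrix" (3x3 intrinsics, pixels), "world_to_cam" (4x4, takes a point from world to camera coordinates). Camera axes: x right, y up, looking along -z (the intrinsics and any distortion apply to the point x, -y, -z); pixel columns grow to the right and rows downward; lengths in m; the calibration is good to about 2 mm. A picture is of the moment at which its call begins: read the wrist's pose just before it. get_calibration takes no time and is no camera call; for the wrist camera it gives the pose at the moment of the call.
- robot.sign_off(): hands the job in; it is judged then, once.
Trained networks look in the newest picture that a camera, given by its name, has taken for a name from the list of things; names that differ only in an ending like _2 or _b are one class to them, and where a whole thing is asked for, a point or a joint stands for the part that bears it (a point fixed in the world has none). Each returns a list of dicts, best first, with "confidence" (0 to 1); they miss things now and then, are a little off and sometimes report something else, mostly with a low value. They report only what shows in the picture. A call takes as long as a camera call. They do not tell look-alikes from the thing itself.
- recognise(camera, name): "rect" ([centre column, centre row, width, height] in pixels, round what is visible of it).
- outline_of(camera, name): "region" (384x512 bool, what is visible of it) and "rect" ([centre column, centre row, width, height] in pixels, round what is visible of it).
The state is a dict: "t": time; "qpos": joint angles; "joint_velocities": joint speeds; "joint_efforts": joint torques, N m; "position": TCP position; "tcp_rot": TCP orientation; "contact_force": force on the tool from outside, world axes, zero at the start; "moment": the same for the moment, N m; "finger_gap": opening from 0.0 (shut) to 1.0 (fully open); "gripper_force": force on a finger pad.
Only numpy, scipy, OpenCV 4.12 (cv2) and the standard library are available. Lean on these libraries where they do the work, as an engineer would, in place of code of your own. Each camera call takes 0.05 s, during which the arm holds its last target. There are 200 camera calls.

## Working session

There is one attempt and no reset: what is moved stays moved. The work goes in short steps, Python scripts to look and compute and a shell command to move; the robot and the scene stay as the last step left them, time stands still between calls to the robot, and variables do not carry over. Pictures are saved under pics/ and viewed, at most 10 in all, crops included, and the job is handed in when it is done.

```bash
ls; mkdir -p pics; python3 - <<'E'
from bench import robot, viewer, recognise, outline_of
import cv2,numpy as np
np.set_printoptions(precision=4,suppress=True)
ims=[]
for c in ["top","scene"]:
    im=viewer.read_camera(c); cv2.imwrite(f"pics/{c}0.png",im)
    k=viewer.get_calibration(c); print(c,k["camera_matrix"],k["world_to_cam"], [x for x in k])
    for n in ["cover_finial","cover_center","tray_grip","tray_pocket","lamp_lips","lamp_home"]:
        try:
            for r in recognise(c,n)[:4]: print(n,np.round(r["rect"],1),round(r["confidence"],2))
        except Exception as e: print(n,e)
s=robot.read_state(); print(s)
E
```

```text
pics
top [[359.1772   0.     259.1948]
 [  0.     359.1772 188.1155]
 [  0.       0.       1.    ]] [[-0.027  -0.9996  0.0073  0.0101]
 [ 0.9855 -0.0254  0.168  -0.5224]
 [-0.1677  0.0118  0.9858 -1.2976]
 [ 0.      0.      0.      1.    ]] ['camera_matrix', 'world_to_cam']
cover_finial [266.6 206.2  22.5  23.7] 0.84
cover_center [264.8 207.4  23.   30.1] 0.95
tray_grip [304.  248.3  55.   52.8] 0.77
tray_grip [184.6 175.6  27.6  44.9] 0.6
tray_pocket [183.7 176.7  36.6  49. ] 0.84
tray_pocket [303.6 248.3  50.8  51.6] 0.56
lamp_lips [326.1 152.6  47.6  84.1] 0.94
lamp_lips [265.6 207.   21.8  28.6] 0.65
lamp_home [325.4 152.2  50.5  84.9] 0.89
scene [[484.1553   0.     254.9804]
 [  0.     484.1553 190.6165]
 [  0.       0.       1.    ]] [[ 0.508   0.8613  0.0136 -0.2559]
 [-0.6403  0.367   0.6748  0.2689]
 [ 0.5762 -0.3515  0.7379 -2.1418]
 [ 0.      0.      0.      1.    ]] ['camera_matrix', 'world_to_cam']
cover_finial [243.2 200.8  26.9  21. ] 0.56
cover_center [244.6 196.9  26.2  18.7] 0.64
tray_grip [192.7 183.2  40.2  39.9] 0.62
tray_grip [329.7 188.1  47.6  41.5] 0.57
tray_pocket [191.8 182.5  45.8  44.4] 0.87
tray_pocket [328.6 189.7  51.4  45.3] 0.78
lamp_lips [211.1 259.7  74.2  71.8] 0.66
lamp_home [212.8 260.1  75.1  73.5] 0.67
{'t': 0.7, 'qpos': array([ 56.9813,  30.2235,  82.085 ,   0.0006,  67.6892, -10.2266]), 'joint_velocities': array([-0.0355, -0.0562, -0.0226, -0.0498, -0.1348, -0.0504]), 'joint_efforts': array([  0.0004, -44.2173, -17.8387,  -0.0003,   0.0007,  -0.    ]), 'position': array([0.2421, 0.5762, 0.2313]), 'tcp_rot': array([[-0.9219,  0.3874,  0.    ],
       [ 0.3874,  0.9219,  0.    ],
       [ 0.    ,  0.    , -1.    ]]), 'contact_force': array([-0.243 ,  0.5907,  0.9976]), 'moment': array([-0.0133,  0.0321,  0.0071]), 'gripper_force': 0.0, 'finger_gap': 0.998979589063489}
```

```bash
python3 - <<'E'
import cv2
im=cv2.imread("pics/top0.png")[90:310,120:400]
cv2.imwrite("pics/top0c.png",cv2.resize(im,(763,600),interpolation=cv2.INTER_CUBIC))
E
```

```text
(no output)
```

View pics/top0c.png

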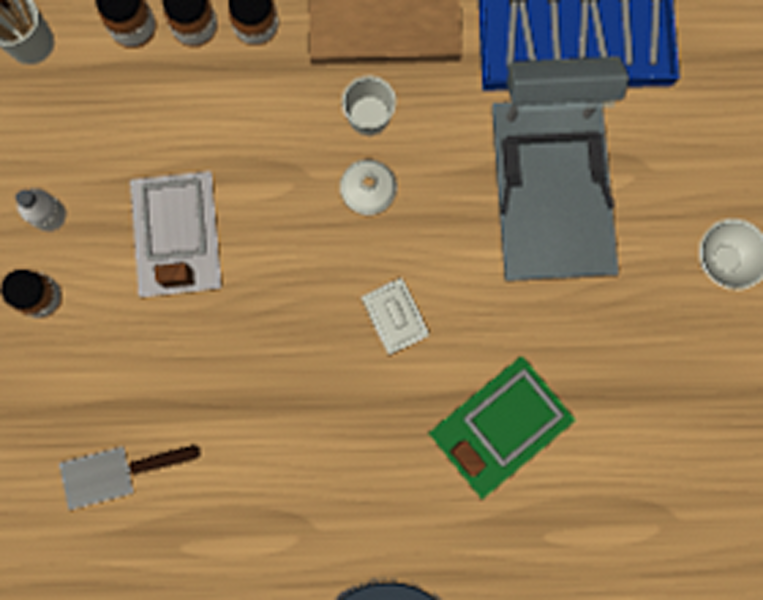

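The top view shows these candidates (full-image pixels):
- **Covers:** the oblong cover is at (265,207). The round cover at (255,159) is a look-alike.
- **Trays:** the aluminium tray is at (184,176), with its handle towards the robot. The green tray at (304,248) is the decoy.
- **Lamp:** it is at (325,152).

I choose the oblong cover and the aluminium tray.

```bash
cat > h.py <<'E'
from bench import robot, viewer, recognise, outline_of
import cv2,numpy as np
np.set_printoptions(precision=4,suppress=True)
F=np.diag([1.,-1,-1,1])
def cam(c):
    k=viewer.get_calibration(c); return np.array(k["camera_matrix"]),F@np.array(k["world_to_cam"])
def back(K,T,uv,z):
    uv=np.atleast_2d(uv).astype(float); d=np.c_[uv,np.ones(len(uv))]@np.linalg.inv(K).T@T[:3,:3]
    o=-T[:3,:3].T@T[:3,3]; return o+d*((z-o[2])/d[:,2])[:,None]
def proj(K,T,P):
    p=np.atleast_2d(P)@T[:3,:3].T+T[:3,3]; p=p@K.T; return p[:,:2]/p[:,2:]
E
python3 - <<'E'
from h import *
K,T=cam("top")
def f(n,c,z):
    P=back(K,T,np.array(c)/2.726+[120,90],z)[:,:2]
    e=np.linalg.norm(P-np.roll(P,-1,0),axis=1); d=(P[0]-P[3])+(P[1]-P[2])
    print(n,P.mean(0),"edges",e,"dir3->0",np.degrees(np.arctan2(d[1],d[0]))); print(P)
f("tray",[(131,178),(213,171),(222,289),(140,297)],.005)
f("cover",[(362,297),(401,279),(429,334),(390,354)],.010)
f("bed",[(493,104),(605,102),(618,275),(507,280)],.016)
s=robot.read_state(); Kw,Tw=cam("wrist"); R=s["tcp_rot"]
o=-Tw[:3,:3].T@Tw[:3,3]; print("cam in tool",R.T@(o-s["position"]),"\n",R.T@Tw[:3,:3].T,Kw)
E
```

```text
tray [0.5859 0.2821] edges [0.1173 0.1718 0.115  0.1729] dir3->0 4.678374063501194
[[0.6681 0.3476]
 [0.6755 0.2305]
 [0.5042 0.2177]
 [0.4959 0.3324]]
cover [ 0.4593 -0.0246] edges [0.0603 0.0865 0.061  0.0887] dir3->0 24.77110268011204
[[ 0.4871  0.0214]
 [ 0.5111 -0.0339]
 [ 0.4327 -0.0704]
 [ 0.4064 -0.0154]]
bed [ 0.634  -0.2574] edges [0.1619 0.2531 0.1559 0.2572] dir3->0 1.0346511992142555
[[ 0.7621 -0.1741]
 [ 0.7611 -0.3361]
 [ 0.508  -0.3376]
 [ 0.5049 -0.1818]]
cam in tool [ 0.0727  0.0001 -0.142 ] 
 [[-0.0002 -0.9572 -0.2895]
 [ 1.     -0.0002  0.0001]
 [-0.0001 -0.2895  0.9572]] [[315.4      0.     261.6551]
 [  0.     315.4    191.6989]
 [  0.       0.       1.    ]]
```

```bash
cat >> h.py <<'E'
def go(x,y,z,yaw):
    "roll to reach tool-x yaw; then shift in cm in tool axes after that roll"
    s=robot.read_state(); R=s["tcp_rot"]; c=np.degrees(np.arctan2(R[1,0],R[0,0]))
    r=-((yaw-c+180)%360-180); a=np.radians(yaw)
    Rn=np.array([[np.cos(a),np.sin(a),0],[np.sin(a),-np.cos(a),0],[0,0,-1]])
    print("roll",round(r,2),"dp after roll (cm)",100*Rn.T@(np.array([x,y,z])-s["position"]),"tilt",R[:,2])
E
python3 - <<'E'
from h import *
go(.459,-.025,.16,204.8)
E
```

```text
roll -47.59 dp after roll (cm) [  5.5269 -63.6757   7.1326] tilt [ 0.  0. -1.]
```

```bash
python3 -m crank '[{"dp":[0,0,0],"roll":-9.5,"gripper":0},{"dp":[0,0,0],"roll":-9.5,"gripper":0},{"dp":[0,0,0],"roll":-9.5,"gripper":0},{"dp":[0,0,0],"roll":-9.5,"gripper":0},{"dp":[0,0,0],"roll":-9.6,"gripper":0},{"dp":[0.4,-4.5,0],"roll":0,"gripper":0},{"dp":[0.4,-4.5,0],"roll":0,"gripper":0},{"dp":[0.4,-4.5,0],"roll":0,"gripper":0},{"dp":[0.4,-4.5,0],"roll":0,"gripper":0},{"dp":[0.4,-4.5,0],"roll":0,"gripper":0}]' 60
python3 -m crank '[{"dp":[0.4,-4.5,0.7],"roll":0,"gripper":0},{"dp":[0.4,-4.5,0.7],"roll":0,"gripper":0},{"dp":[0.4,-4.5,0.7],"roll":0,"gripper":0},{"dp":[0.4,-4.5,0.7],"roll":0,"gripper":0},{"dp":[0.4,-4.5,0.7],"roll":0,"gripper":0},{"dp":[0.4,-4.5,0.7],"roll":0,"gripper":0},{"dp":[0.4,-4.5,0.7],"roll":0,"gripper":0},{"dp":[0.4,-4.5,0.7],"roll":0,"gripper":0},{"dp":[0.3,-4.5,0.7],"roll":0,"gripper":0},{"dp":[0,0,0.7],"roll":0,"gripper":0}]'
python3 - <<'E'
from h import *
go(.459,-.025,.16,204.8)
im=viewer.read_camera("wrist"); K,T=cam("wrist"); cv2.imwrite("pics/w1.png",im)
for r in outline_of("wrist","cover_center")[:2]: print(r["rect"],r["confidence"])
for n in ["cover_finial"]:
  for r in outline_of("wrist",n)[:2]:
    print(n,r["rect"],r["confidence"]); m=r["region"].astype(np.uint8); c=max(cv2.findContours(m,0,2)[0],key=cv2.contourArea)
    b=cv2.boxPoints(cv2.minAreaRect(c)); print(b,back(K,T,b,.005))
E
```

```text
t: 1.95
position: [0.3189, 0.3624, 0.2316]
tcp_rot: [[-0.908, -0.42, 0.001], [-0.42, 0.908, 0.0], [-0.001, 0.0, -1.0]]
contact_force: [0.3, 0.5, 0.1]
finger_gap: 0.499
gripper_force: 0.0
t: 3.2
position: [0.459, -0.0218, 0.1615]
tcp_rot: [[-0.91, -0.415, 0.004], [-0.415, 0.91, -0.001], [-0.003, -0.003, -1.0]]
contact_force: [-1.1, 0.5, 1.0]
finger_gap: 0.5
gripper_force: 0.0
roll -0.25 dp after roll (cm) [ 0.1331 -0.2913  0.1453] tilt [ 0.0036 -0.0014 -1.    ]
[259.1, 175.4, 68.7, 91.9] 0.61
cover_finial [259.9, 174.2, 69.7, 95.4] 0.95
[[226. 129.]
 [294. 129.]
 [294. 221.]
 [226. 221.]] [[ 0.4308 -0.0688  0.005 ]
 [ 0.4044 -0.0113  0.005 ]
 [ 0.4869  0.0294  0.005 ]
 [ 0.5156 -0.0333  0.005 ]]
cover_finial [45.6, 236.9, 91.3, 246.7] 0.73
[[  0. 359.]
 [  0. 116.]
 [ 91. 116.]
 [ 91. 359.]] [[ 0.7863 -0.2069  0.005 ]
 [ 0.5063 -0.262   0.005 ]
 [ 0.4715 -0.1861  0.005 ]
 [ 0.7419 -0.1099  0.005 ]]
```

View pics/w1.png

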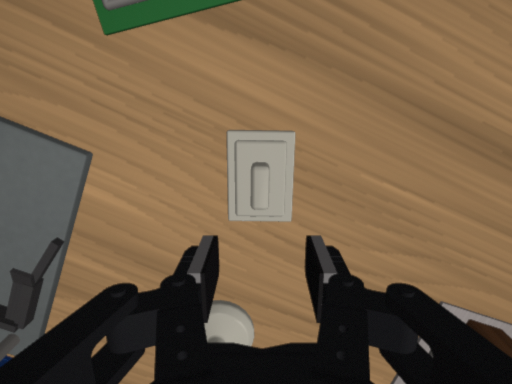

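The wrist view shows the oblong cover with its bar finial at (260,187), aligned with the tool. Its base corners are about (227,130), (295,131), (292,221) and (229,221).

```bash
python3 - <<'E'
from h import *
K,T=cam("wrist")
P=back(K,T,[(227,130),(295,131),(292,221),(229,221)],.010)[:,:2]
d=P[0]+P[1]-P[2]-P[3]; print(P.mean(0),np.linalg.norm(P-np.roll(P,-1,0),axis=1),np.degrees(np.arctan2(d[1],d[0]))%360)
F_=back(K,T,[(252,164),(268,164),(252,209),(269,209)],.047)[:,:2];print(F_.mean(0),np.linalg.norm(F_-np.roll(F_,-1,0),axis=1))
x,y=P.mean(0); go(x,y,.022,np.degrees(np.arctan2(d[1],d[0])))
E
```

```text
[ 0.4573 -0.0186] [0.0624 0.0887 0.0629 0.0896] 204.42941370869187
[ 0.4563 -0.0195] [0.0132 0.0417 0.0147 0.042 ]
roll 0.38 dp after roll (cm) [-0.1438 -0.1273 13.894 ] tilt [-0.0021  0.0009 -1.    ]
```

```bash
python3 -m crank '[{"dp":[-0.1,-0.1,3],"roll":0.3,"gripper":0},{"dp":[0,0,3],"roll":0,"gripper":0},{"dp":[0,0,3],"roll":0,"gripper":0},{"dp":[0,0,2.5],"roll":0,"gripper":0},{"dp":[0,0,1.5],"roll":0,"gripper":0},{"dp":[0,0,0.8],"roll":0,"gripper":0},{"dp":[0,0,0],"roll":0,"gripper":0},{"dp":[0,0,0],"roll":0,"gripper":-1},{"dp":[0,0,0],"roll":0,"gripper":-1},{"dp":[0,0,0],"roll":0,"gripper":-1}]' 50
python3 -m crank '[{"dp":[0,0,0],"roll":0,"gripper":-1},{"dp":[0,0,0],"roll":0,"gripper":-1},{"dp":[0,0,-0.5],"roll":0,"gripper":-1},{"dp":[0,0,-1.5],"roll":0,"gripper":-1},{"dp":[0,0,-3],"roll":0,"gripper":-1},{"dp":[0,0,-3],"roll":0,"gripper":-1},{"dp":[0,0,-3],"roll":0,"gripper":-1},{"dp":[0,0,-3],"roll":0,"gripper":-1},{"dp":[0,0,-1],"roll":0,"gripper":-1},{"dp":[0,0,0],"roll":0,"gripper":-1}]'
python3 - <<'E'
from h import *
im=viewer.read_camera("wrist"); cv2.imwrite("pics/w2.png",im); t=np.radians(4.7)
go(.586+.02*np.cos(t),.282+.02*np.sin(t),.17,184.7)
E
```

```text
t: 4.6
position: [0.459, -0.0196, 0.0243]
tcp_rot: [[-0.91, -0.415, 0.003], [-0.415, 0.91, -0.001], [-0.002, -0.002, -1.0]]
contact_force: [1.1, 0.3, 6.1]
finger_gap: 0.177
gripper_force: 50.2
t: 5.85
position: [0.4575, -0.0192, 0.1734]
tcp_rot: [[-0.91, -0.415, 0.0], [-0.415, 0.91, -0.0], [-0.0, -0.0, -1.0]]
contact_force: [0.7, 1.4, -2.1]
finger_gap: 0.178
gripper_force: 49.2
roll 19.8 dp after roll (cm) [-17.3155  28.9469   0.2723] tilt [-0.0014  0.0004 -1.    ]
```

View pics/w2.png

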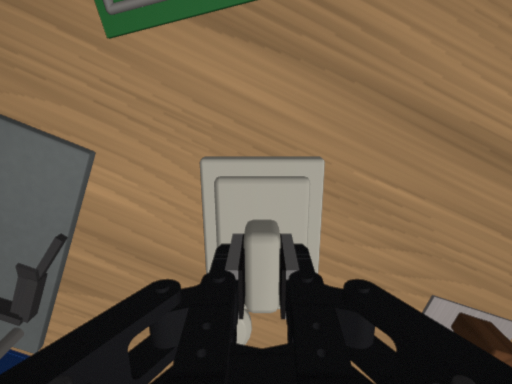

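The cover is held well: the finial is between the pads and the base is square to the tool, with its near edge at row 157 and columns 202–323. Next I move beside the tray to take one look at it.

```bash
python3 - <<'E'
from h import *
K,T=cam("wrist"); s=robot.read_state(); R=s["tcp_rot"];p=s["position"]
for dz in (-.012,-.014):
    e=back(K,T,[(202,157),(323,157)],p[2]+dz); print("tool xy of near edge ends",(e-p)@R)
go(.645,.15,.18,184.7)
E
```

```text
tool xy of near edge ends [[ 0.0442 -0.0301  0.012 ]
 [ 0.0442  0.0296  0.0121]]
tool xy of near edge ends [[ 0.0439 -0.0305  0.014 ]
 [ 0.0438  0.03    0.0141]]
roll 19.8 dp after roll (cm) [-20.114   15.3079  -0.7277] tilt [-0.0014  0.0004 -1.    ]
```

```bash
python3 -m crank '[{"dp":[0,0,0],"roll":9.9,"gripper":-1},{"dp":[0,0,0],"roll":9.9,"gripper":-1},{"dp":[-2,1.5,-0.1],"roll":0,"gripper":-1},{"dp":[-3,2.3,-0.1],"roll":0,"gripper":-1},{"dp":[-3.5,2.7,-0.1],"roll":0,"gripper":-1},{"dp":[-3.5,2.7,-0.1],"roll":0,"gripper":-1},{"dp":[-3.5,2.7,-0.1],"roll":0,"gripper":-1},{"dp":[-3,2.2,-0.1],"roll":0,"gripper":-1},{"dp":[-1.6,1.2,-0.1],"roll":0,"gripper":-1},{"dp":[0,0,0],"roll":0,"gripper":-1}]'
python3 - <<'E'
from h import *
im=viewer.read_camera("wrist"); cv2.imwrite("pics/w3.png",im); K,T=cam("wrist")
print(robot.read_state()["position"]); np.savez("w3.npz",K=K,T=T)
E
```

```text
t: 7.15
position: [0.6452, 0.1505, 0.1777]
tcp_rot: [[-0.996, -0.084, -0.003], [-0.084, 0.997, -0.0], [0.003, 0.0, -1.0]]
contact_force: [-0.9, 0.3, -1.5]
finger_gap: 0.173
gripper_force: 49.1
[0.6442 0.1497 0.1779]
```

View pics/w3.png

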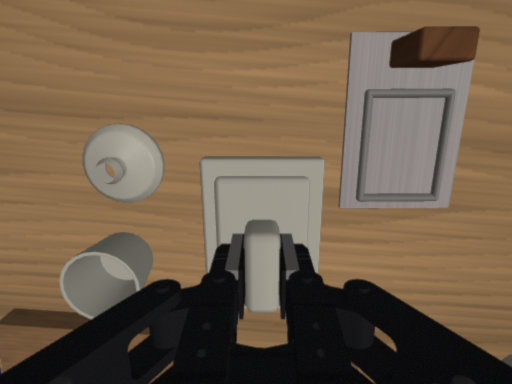

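The plate's far corners are at (341,208) and (451,208), and its near-left corner is at (349,32). The fence's outer corners are about (366,89), (454,90), (440,200) and (359,201). The tray has not been disturbed.

```bash
python3 - <<'E'
from h import *
d=np.load("w3.npz");K,T=d["K"],d["T"]
def f(c,z):
    P=back(K,T,c,z)[:,:2]; e=(P[3]+P[2]-P[0]-P[1])
    print(P.mean(0),np.linalg.norm(P-np.roll(P,-1,0),axis=1),np.degrees(np.arctan2(e[1],e[0])),"\n",P)
f([(366,89),(454,90),(440,200),(359,201)],.009)
P=back(K,T,[(349,32),(341,208),(451,208),(471,62)],.005)[:,:2]; print(P)
for a,b in((0,1),(3,2)): v=P[b]-P[a]; print("side yaw",np.degrees(np.arctan2(v[1],v[0])))
E
python3 - <<'E'
import cv2
im=cv2.imread("pics/w3.png")[20:220,330:490]
cv2.imwrite("pics/w3c.png",cv2.resize(im,None,fx=3,fy=3,interpolation=cv2.INTER_CUBIC))
E
```

```text
[0.6078 0.288 ] [0.0827 0.1087 0.0839 0.1107] 6.709229086247506 
 [[0.5563 0.2403]
 [0.5504 0.3229]
 [0.6583 0.3362]
 [0.6663 0.2526]]
[[0.5088 0.2175]
 [0.6768 0.2364]
 [0.6672 0.3524]
 [0.5245 0.3346]]
side yaw 6.393886303641573
side yaw 7.139609751265525
```

View pics/w3c.png

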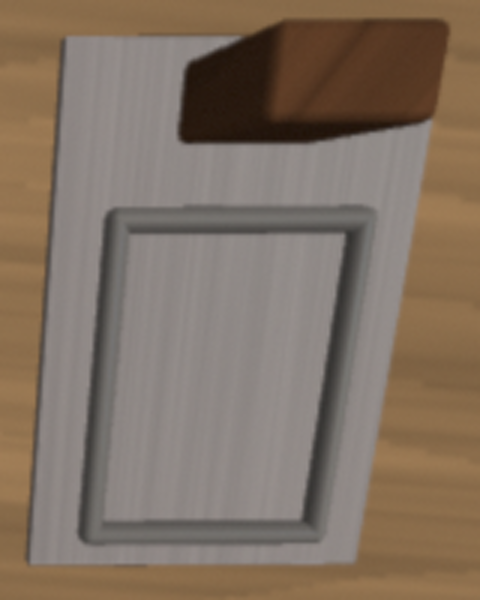

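The crop gives sharper corners, so I'll fit the tray pose to them.

```bash
python3 - <<'E'
from h import *
from scipy.optimize import least_squares
d=np.load("w3.npz");K,T=d["K"],d["T"]
c3=np.array([(107,209),(376,207),(322,542),(79,543),(63,38),(28,563),(356,563)])/3+[330,20]-.33
M=np.array([[-55.5,-42.5,9],[-55.5,42.5,9],[55.5,42.5,9],[55.5,-42.5,9],[-105,-58,5],[65,-58,5],[65,58,5]])/1000
edge=np.array([(432,120)])/3+[330,20]-.33
def W(q):
    c,s=np.cos(q[2]),np.sin(q[2]); return M@np.array([[c,s,0],[-s,c,0],[0,0,1]])+[q[0],q[1],0]
f=lambda q:(proj(K,T,W(q))-c3).ravel()
r=least_squares(f,[.607,.286,.1]); print(r.x[:2],np.degrees(r.x[2]),r.fun.reshape(-1,2))
q=r.x; u=np.array([np.cos(q[2]),np.sin(q[2])]); print("grip",q[:2]-.086*u)
t=q[:2]+.001*u*0; go(t[0],t[1],.06,180+np.degrees(q[2]))
E
```

```text
[0.6077 0.2863] 5.1311100720975595 [[-0.674  -0.563 ]
 [ 0.3556 -0.5418]
 [ 0.3604  0.2814]
 [-0.5662  0.4679]
 [ 0.2078 -0.7723]
 [ 0.0222  1.2267]
 [ 0.3032  0.5367]]
grip [0.522  0.2787]
roll -0.38 dp after roll (cm) [ 2.4155 13.9324 11.7906] tilt [-0.0046 -0.0006 -1.    ]
```

```bash
python3 -m crank '[{"dp":[0.5,2.0,0],"roll":-0.4,"gripper":-1},{"dp":[0.6,3.4,0],"roll":0,"gripper":-1},{"dp":[0.6,3.5,0],"roll":0,"gripper":-1},{"dp":[0.5,3.0,0],"roll":0,"gripper":-1},{"dp":[0.3,2.0,2],"roll":0,"gripper":-1},{"dp":[0,0,3],"roll":0,"gripper":-1},{"dp":[0,0,3],"roll":0,"gripper":-1},{"dp":[0,0,2.5],"roll":0,"gripper":-1},{"dp":[0,0,1.5],"roll":0,"gripper":-1},{"dp":[0,0,0],"roll":0,"gripper":-1}]'
python3 - <<'E'
from h import *
im=viewer.read_camera("wrist"); K,T=cam("wrist"); np.savez("w4.npz",K=K,T=T)
go(.6077-.001,.2863,.05,185.13)
cv2.imwrite("pics/w4.png",cv2.resize(im[100:340,130:400],None,fx=2.4,fy=2.4,interpolation=cv2.INTER_CUBIC))
E
```

```text
t: 8.45
position: [0.6069, 0.2855, 0.0584]
tcp_rot: [[-0.996, -0.089, -0.004], [-0.089, 0.996, -0.001], [0.004, -0.001, -1.0]]
contact_force: [0.3, 0.3, -2.1]
finger_gap: 0.174
gripper_force: 49.2
roll -0.03 dp after roll (cm) [0.131  0.0574 0.9723] tilt [-0.0011 -0.0003 -1.    ]
```

View pics/w4.png

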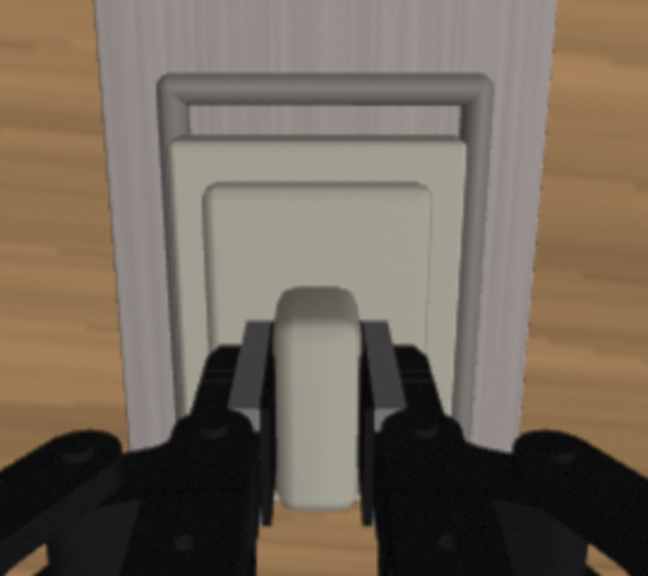

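The cover hovers over the pocket and is square to it. In the crop, the fence's outer near corners are at (158,74) and (491,75), and the cover's near edge runs from (172,140) to (466,140) on top, with its lower edge at row 134. I'll compute the offsets.

```bash
python3 - <<'E'
from h import *
d=np.load("w4.npz");K,T=d["K"],d["T"]; s=robot.read_state();R,p=s["tcp_rot"],s["position"]; print(p)
def f(n,c,z): print(n,1000*(back(K,T,np.array(c)/2.4+[130,100]-.3,z)-p)@R)
f("fence outer",[(158,74),(491,75)],.009)
f("fence inner",[(189,105),(461,105)],.008)
f("cover top",[(172,140),(466,140)],p[2]-.014)
f("cover bot",[(172,134),(466,134)],p[2]-.024)
E
```

```text
[0.6081 0.2858 0.0597]
fence outer [[ 53.0061 -40.2256  50.7914]
 [ 52.7439  43.4906  50.7719]]
fence inner [[ 45.0826 -32.9815  51.7809]
 [ 45.0714  36.5507  51.7649]]
cover top [[ 43.1779 -30.5319  14.0554]
 [ 43.1686  30.8138  14.0413]]
cover bot [[ 42.6279 -32.3917  24.0552]
 [ 42.6179  32.7332  24.0403]]
```

```bash
python3 -m crank '[{"dp":[0,0.15,0],"roll":0,"gripper":-1},{"dp":[0,0,0.5],"roll":0,"gripper":-1},{"dp":[0,0,0.5],"roll":0,"gripper":-1},{"dp":[0,0,0.5],"roll":0,"gripper":-1},{"dp":[0,0,0.4],"roll":0,"gripper":-1},{"dp":[0,0,0.3],"roll":0,"gripper":-1},{"dp":[0,0,0.2],"roll":0,"gripper":-1},{"dp":[0,0,0.1],"roll":0,"gripper":-1},{"dp":[0,0,0.1],"roll":0,"gripper":-1},{"dp":[0,0,0],"roll":0,"gripper":-1}]'
python3 - <<'E'
from h import *
im=viewer.read_camera("wrist"); K,T=cam("wrist"); np.savez("w5.npz",K=K,T=T)
s=robot.read_state();print(s["position"],s["contact_force"])
cv2.imwrite("pics/w5.png",cv2.resize(im[100:340,130:400],None,fx=2.4,fy=2.4,interpolation=cv2.INTER_CUBIC))
E
```

```text
t: 9.75
position: [0.6083, 0.2875, 0.0343]
tcp_rot: [[-0.996, -0.089, 0.0], [-0.089, 0.996, -0.0], [-0.0, -0.0, -1.0]]
contact_force: [0.5, -1.1, -2.0]
finger_gap: 0.177
gripper_force: 49.1
[0.6084 0.2875 0.0344] [-0.9689  0.2801 -1.9332]
```

View pics/w5.png

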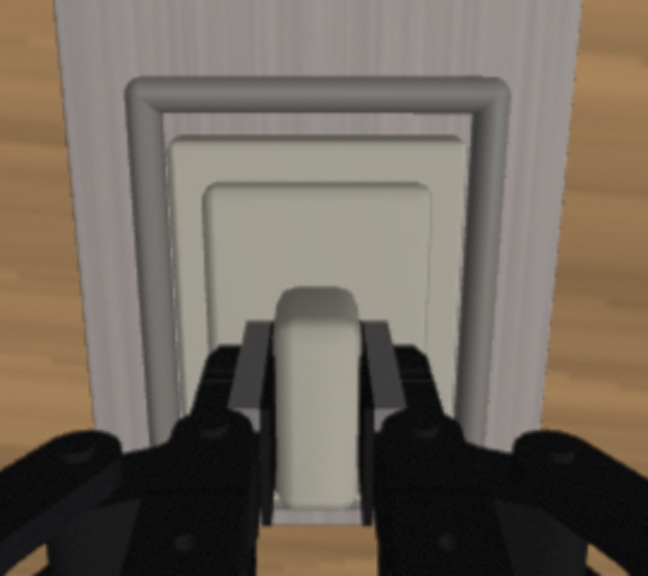

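The cover is now centred sideways: the fence spans columns 126–511 and the cover 170–466. Now I check the gap along x.

```bash
python3 - <<'E'
from h import *
d=np.load("w5.npz");K,T=d["K"],d["T"]; s=robot.read_state();R,p=s["tcp_rot"],s["position"]
def f(n,c,z): print(n,1000*(back(K,T,np.array(c)/2.4+[130,100]-.3,z)-p)@R)
f("fence outer",[(126,77),(510,78)],.009)
f("fence inner",[(162,113),(473,113)],.008)
f("cover top",[(170,142),(466,142)],p[2]-.014)
f("cover bot",[(170,136),(466,136)],p[2]-.024)
E
```

```text
fence outer [[ 54.9916 -41.9737  25.4004]
 [ 54.7639  41.939   25.4028]]
fence inner [[ 46.9593 -34.7806  26.4019]
 [ 46.9493  34.516   26.4038]]
cover top [[ 42.7999 -30.9302  13.992 ]
 [ 42.7909  30.8497  13.9937]]
cover bot [[ 42.2242 -32.8173  23.9921]
 [ 42.2147  32.7708  23.9939]]
```

```bash
python3 -m crank '[{"dp":[0.16,0,0],"roll":0,"gripper":-1},{"dp":[0,0,0],"roll":0,"gripper":-1},{"dp":[0,0,0.1],"roll":0,"gripper":-1},{"dp":[0,0,0.1],"roll":0,"gripper":-1},{"dp":[0,0,0.1],"roll":0,"gripper":-1},{"dp":[0,0,0.1],"roll":0,"gripper":-1},{"dp":[0,0,0],"roll":0,"gripper":-1},{"dp":[0,0,0],"roll":0,"gripper":-1},{"dp":[0,0,0],"roll":0,"gripper":-1},{"dp":[0,0,0],"roll":0,"gripper":-1}]'
```

```text
t: 11.05
position: [0.6068, 0.2874, 0.0304]
tcp_rot: [[-0.996, -0.089, 0.0], [-0.089, 0.996, 0.0], [-0.0, 0.0, -1.0]]
contact_force: [-0.8, 0.0, -1.9]
finger_gap: 0.174
gripper_force: 49.1
```

```bash
python3 -m crank '[{"dp":[0,0,0.05],"roll":0,"gripper":-1},{"dp":[0,0,0.05],"roll":0,"gripper":-1},{"dp":[0,0,0.05],"roll":0,"gripper":-1},{"dp":[0,0,0.05],"roll":0,"gripper":-1},{"dp":[0,0,0],"roll":0,"gripper":-1},{"dp":[0,0,0],"roll":0,"gripper":-1},{"dp":[0,0,0],"roll":0,"gripper":-1},{"dp":[0,0,0],"roll":0,"gripper":-1},{"dp":[0,0,0],"roll":0,"gripper":-1},{"dp":[0,0,0],"roll":0,"gripper":-1}]'
python3 - <<'E'
from h import *
im=viewer.read_camera("wrist")
s=robot.read_state();print(s["position"],s["contact_force"])
cv2.imwrite("pics/w6.png",cv2.resize(im[100:340,130:400],None,fx=2.4,fy=2.4,interpolation=cv2.INTER_CUBIC))
E
```

```text
t: 12.3
position: [0.6067, 0.2874, 0.0293]
tcp_rot: [[-0.996, -0.089, 0.0], [-0.089, 0.996, -0.0], [-0.0, -0.0, -1.0]]
contact_force: [-2.8, -0.8, 4.4]
finger_gap: 0.178
gripper_force: 50.2
[0.6067 0.2874 0.0294] [-2.8958 -0.87    5.1117]
```

View pics/w6.png

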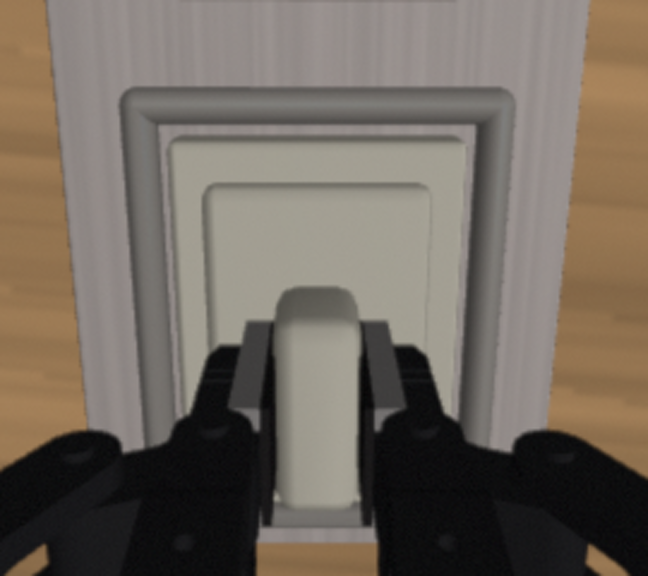

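Contact came at z = 29 mm with 7 N. The cover sits inside the fence with gaps on all visible sides, and the height means it is flat on the plate. I'll release it.

```bash
python3 -m crank '[{"dp":[0,0,0],"roll":0,"gripper":-0.3},{"dp":[0,0,0],"roll":0,"gripper":-0.2},{"dp":[0,0,0],"roll":0,"gripper":0},{"dp":[0,0,-0.5],"roll":0,"gripper":0},{"dp":[0,0,-1.5],"roll":0,"gripper":0},{"dp":[0,0,-3],"roll":0,"gripper":0},{"dp":[0,0,-3],"roll":0,"gripper":0},{"dp":[0,0,-3],"roll":0,"gripper":0},{"dp":[1,0,-2.5],"roll":0,"gripper":0},{"dp":[1,0,-1],"roll":0,"gripper":0}]'
python3 -m crank '[{"dp":[1,0,0],"roll":10,"gripper":0},{"dp":[0,0,0],"roll":10,"gripper":0},{"dp":[0,0,0],"roll":10,"gripper":0},{"dp":[0,0,0],"roll":10,"gripper":0},{"dp":[0,0,0],"roll":10,"gripper":0},{"dp":[0,0,0],"roll":10,"gripper":0},{"dp":[0,0,0],"roll":10,"gripper":0},{"dp":[0,0,0],"roll":10,"gripper":0},{"dp":[0,0,0],"roll":10,"gripper":0},{"dp":[0,0,0],"roll":0,"gripper":0}]'
python3 - <<'E'
from h import *
im=viewer.read_camera("wrist"); K,T=cam("wrist"); np.savez("w7.npz",K=K,T=T)
cv2.imwrite("pics/w7.png",im); go(.5218,.2798,.1,95.13)
for n in ["tray_grip","lamp_home"]:
    for c in ["top"]:
        viewer.read_camera(c)
        for r in outline_of(c,n)[:2]: print(n,r["rect"],r["confidence"])
E
```

```text
t: 13.6
position: [0.5876, 0.2859, 0.1762]
tcp_rot: [[-0.996, -0.089, 0.004], [-0.089, 0.996, 0.001], [-0.004, 0.001, -1.0]]
contact_force: [0.8, -0.1, -0.0]
finger_gap: 0.497
gripper_force: 0.0
t: 14.85
position: [0.5762, 0.2846, 0.173]
tcp_rot: [[-0.091, 0.996, -0.001], [0.996, 0.091, -0.0], [-0.0, -0.001, -1.0]]
contact_force: [0.2, 0.9, -1.0]
finger_gap: 0.501
gripper_force: 0.0
roll 0.15 dp after roll (cm) [ 0.009  -5.4683  7.3107] tilt [-0.0008 -0.0003 -1.    ]
tray_grip [302.9, 246.3, 47.5, 51.7] 0.83
lamp_home [325.1, 152.7, 49.5, 81.2] 0.92
lamp_home [253.7, 158.7, 20.8, 19.6] 0.55
```

View pics/w7.png

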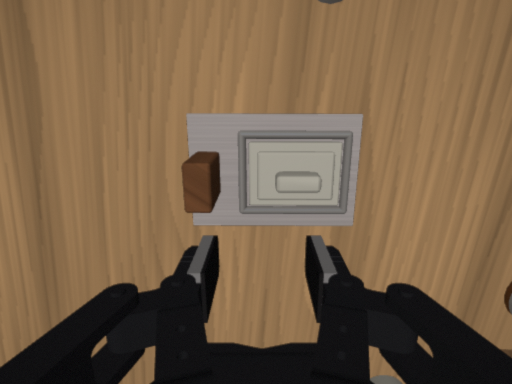

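The cover lies flat in its pocket: plate corners are at (187,114), (362,114), (354,226) and (194,226), and the handle top is at about (199,185). Before grasping, I take a quick empty-handed look at the lamp for its exact pose.

```bash
python3 - <<'E'
from h import *
from scipy.optimize import least_squares
d=np.load("w7.npz");K,T=d["K"],d["T"]
c3=np.array([(187,114),(362,114),(354,226),(194,226)])
M=np.array([[-105,58,5],[65,58,5],[65,-58,5],[-105,-58,5]])/1000
def W(q):
    c,s=np.cos(q[2]),np.sin(q[2]); return M@np.array([[c,s,0],[-s,c,0],[0,0,1]])+[q[0],q[1],0]
r=least_squares(lambda q:(proj(K,T,W(q))-c3).ravel(),[.607,.286,.1]); q=r.x
print(q[:2],np.degrees(q[2]),r.fun.reshape(-1,2),"grip",q[:2]-.086*np.array([np.cos(q[2]),np.sin(q[2])]))
go(.57,-.28,.27,95.13)
E
```

```text
[0.6097 0.287 ] 5.407477188403847 [[-1.1633  0.1354]
 [ 1.6924 -0.2891]
 [-0.2783  0.0825]
 [-0.3116  0.3908]] grip [0.5241 0.2789]
roll 0.06 dp after roll (cm) [-56.182   -5.716   -9.6711] tilt [-0.0002 -0.0001 -1.    ]
```

```bash
python3 -m crank '[{"dp":[-3,-0.6,-2],"roll":0,"gripper":0},{"dp":[-6,-0.6,-2],"roll":0,"gripper":0},{"dp":[-6.2,-0.6,-2],"roll":0,"gripper":0},{"dp":[-6.2,-0.6,-2],"roll":0,"gripper":0},{"dp":[-6.2,-0.6,-1.7],"roll":0,"gripper":0},{"dp":[-6.2,-0.6,0],"roll":0,"gripper":0},{"dp":[-6.2,-0.6,0],"roll":0,"gripper":0},{"dp":[-6.2,-0.6,0],"roll":0,"gripper":0},{"dp":[-6,-0.6,0],"roll":0,"gripper":0},{"dp":[-4,-0.3,0],"roll":0,"gripper":0}]'
python3 - <<'E'
from h import *
import time
im=viewer.read_camera("wrist");im=viewer.read_camera("wrist");im=viewer.read_camera("wrist"); K,T=cam("wrist"); np.savez("w8.npz",K=K,T=T)
s=robot.read_state();print(s["position"],s["joint_velocities"])
cv2.imwrite("pics/w8.png",cv2.resize(im[0:250,60:393],None,fx=2.4,fy=2.4,interpolation=cv2.INTER_CUBIC)); cv2.imwrite("pics/w8full.png",im)
Kt,Tt=cam("wrist"); print(proj(K,T,[[.504,-.1774,.016],[.504,-.3374,.016],[.764,-.1774,.016],[.764,-.3374,.016],[.634,-.2574,.016]]))
E
```

```text
t: 16.35
position: [0.5697, -0.2747, 0.2677]
tcp_rot: [[-0.088, 0.996, 0.0], [0.996, 0.088, -0.001], [-0.001, 0.0, -1.0]]
contact_force: [-0.1, 0.3, 0.3]
finger_gap: 0.498
gripper_force: 0.0
[ 0.5698 -0.2739  0.2673] [ 2.8045 -1.0848  2.1878  1.099   0.674   0.5395]
[[211.7536  70.9421]
 [206.8274 200.5245]
 [430.607   91.0518]
 [401.7841 216.4212]
 [313.1061 148.5331]]
```

Projecting the top-camera estimate puts the lamp at columns 207–430, so I re-crop to there before viewing.

```bash
python3 - <<'E'
import cv2
im=cv2.imread("pics/w8full.png")[40:240,190:450]
cv2.imwrite("pics/w8c.png",cv2.resize(im,None,fx=3,fy=3,interpolation=cv2.INTER_CUBIC))
E
```

```text
(no output)
```

View pics/w8c.png

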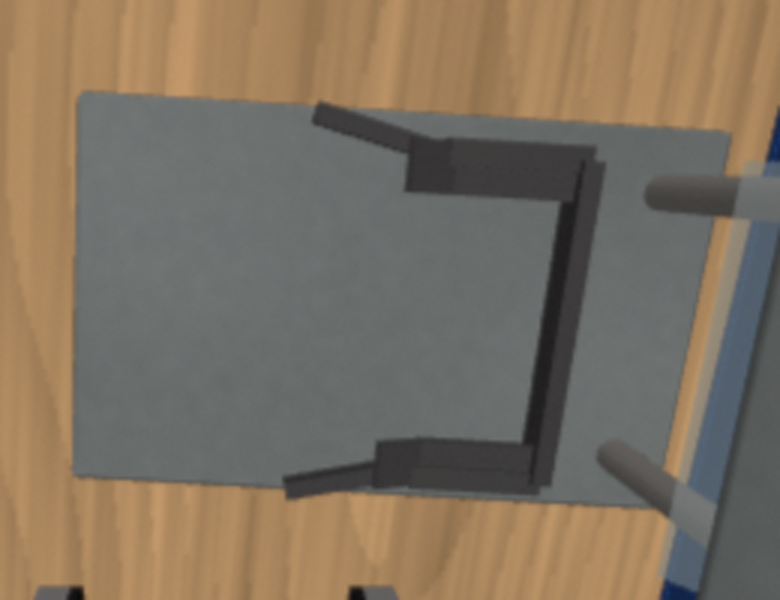

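The crop shows the bed's corners at (78,91), (730,131), (667,507) and (73,476). The stop's foot runs from (560,202) to (526,444). The guides are clear.

```bash
python3 - <<'E'
from h import *
from scipy.optimize import least_squares
d=np.load("w8.npz");K,T=d["K"],d["T"]
c3=np.array([(78,91),(730,131),(667,507),(73,476)])/3+[190,40]-.33
M=np.array([[-130,80,16],[130,80,16],[130,-80,16],[-130,-80,16]])/1000
def W(q):
    c,s=np.cos(q[2]),np.sin(q[2]); return M@np.array([[c,s,0],[-s,c,0],[0,0,1]])+[q[0],q[1],0]
r=least_squares(lambda q:(proj(K,T,W(q))-c3).ravel(),[.634,-.257,.02]); q=r.x
print(q[:2],np.degrees(q[2]),r.fun.reshape(-1,2))
u=np.array([np.cos(q[2]),np.sin(q[2])]);v=np.array([-u[1],u[0]])
S=back(K,T,np.array([(560,202),(526,444),(405,191),(376,440)])/3+[190,40]-.33,.016)[:,:2]-q[:2]
print("stop foot, (lip corners, wrong z) in lamp frame",np.c_[S@u,S@v])
# lips inner edge front (454,193),(414,486)?  top z=.016+.009..
L=back(K,T,np.array([(454,193),(575,200),(417,438),(533,444)])/3+[190,40]-.33,.028)[:,:2]-q[:2]
print("lip inner edges",np.c_[L@u,L@v])
print("grip home",q[:2]-.086*u,"short",q[:2]-.166*u)
go(.5235,.2793,.12,95.3)
E
```

```text
[ 0.6403 -0.2513] 1.9758255485530791 [[-0.7884 -0.2429]
 [ 2.6167 -1.3964]
 [-1.8491  0.8019]
 [-0.1947  1.529 ]]
stop foot, (lip corners, wrong z) in lamp frame [[ 0.0647  0.048 ]
 [ 0.0658 -0.0532]
 [ 0.002   0.0491]
 [ 0.0008 -0.0548]]
lip inner edges [[ 0.0188  0.0494]
 [ 0.0661  0.0492]
 [ 0.0156 -0.0497]
 [ 0.0645 -0.0498]]
grip home [ 0.5543 -0.2542] short [ 0.4744 -0.257 ]
roll -0.35 dp after roll (cm) [55.5128  0.5015 14.7291] tilt [ 0.  0. -1.]
```

```bash
python3 -m crank '[{"dp":[4,0.1,0],"roll":-0.3,"gripper":0.1},{"dp":[6.2,0.1,0],"roll":0,"gripper":0.1},{"dp":[6.2,0.1,0],"roll":0,"gripper":0.1},{"dp":[6.2,0.1,0],"roll":0,"gripper":0.1},{"dp":[6.2,0.1,0],"roll":0,"gripper":0.1},{"dp":[6.2,0,1.5],"roll":0,"gripper":0.1},{"dp":[6.2,0,3],"roll":0,"gripper":0.1},{"dp":[6.2,0,3],"roll":0,"gripper":0.1},{"dp":[5,0,3],"roll":0,"gripper":0.1},{"dp":[2.5,0,3],"roll":0,"gripper":0.1}]' 110
python3 - <<'E'
from h import *
s=robot.read_state(); im=viewer.read_camera("wrist"); cv2.imwrite("pics/w9.png",im); go(.5235,.2793,.020,95.3)
E
```

```text
t: 17.75
position: [0.5228, 0.2666, 0.138]
tcp_rot: [[-0.099, 0.995, 0.0], [0.995, 0.099, 0.001], [0.001, 0.0, -1.0]]
contact_force: [0.4, 0.4, 0.3]
finger_gap: 0.55
gripper_force: 0.0
roll 0.43 dp after roll (cm) [ 1.114   0.447  11.4048] tilt [-0.007   0.0004 -1.    ]
```

```bash
python3 -m crank '[{"dp":[1.1,0.2,1.0],"roll":0.4,"gripper":0.1},{"dp":[0,0,2],"roll":0,"gripper":0.1},{"dp":[0,0,1.5],"roll":0,"gripper":0.1},{"dp":[0,0,0.5],"roll":0,"gripper":0.1},{"dp":[0,0,0],"roll":0,"gripper":0.1},{"dp":[0,0,0],"roll":0,"gripper":0.1},{"dp":[0,0,0],"roll":0,"gripper":0.1},{"dp":[0,0,0],"roll":0,"gripper":0.1},{"dp":[0,0,0],"roll":0,"gripper":0.1},{"dp":[0,0,0],"roll":0,"gripper":0.1}]'
python3 - <<'E'
from h import *
go(.5235,.2793,.020,95.3)
E
```

```text
t: 19.05
position: [0.5257, 0.2739, 0.0885]
tcp_rot: [[-0.087, 0.996, 0.0], [0.996, 0.087, -0.0], [-0.0, 0.0, -1.0]]
contact_force: [0.2, -0.2, 0.3]
finger_gap: 0.55
gripper_force: 0.0
roll -0.29 dp after roll (cm) [ 0.5582 -0.1742  6.8537] tilt [ 0. -0. -1.]
```

```bash
python3 -m crank '[{"dp":[0.5,-0.2,0.8],"roll":-0.3,"gripper":0.1},{"dp":[0,0,1.5],"roll":0,"gripper":0.1},{"dp":[0,0,1.5],"roll":0,"gripper":0.1},{"dp":[0,0,1.5],"roll":0,"gripper":0.1},{"dp":[0,0,1],"roll":0,"gripper":0.1},{"dp":[0,0,0.5],"roll":0,"gripper":0.1},{"dp":[0,0,0],"roll":0,"gripper":0.1},{"dp":[0,0,0],"roll":0,"gripper":-0.1},{"dp":[0,0,0],"roll":0,"gripper":-0.2},{"dp":[0,0,0],"roll":0,"gripper":-0.3}]' 110
python3 -m crank '[{"dp":[0,0,0],"roll":0,"gripper":-0.5},{"dp":[0,0,0],"roll":0,"gripper":-0.7},{"dp":[0,0,0],"roll":0,"gripper":-1},{"dp":[0,0,0],"roll":0,"gripper":-1},{"dp":[0,0,-0.2],"roll":0,"gripper":-1},{"dp":[0,0,-0.4],"roll":0,"gripper":-1},{"dp":[0,0,-0.7],"roll":0,"gripper":-1},{"dp":[0,0,-0.7],"roll":0,"gripper":-1},{"dp":[0,0,0],"roll":0,"gripper":-1},{"dp":[0,0,0],"roll":0,"gripper":-1}]'
python3 - <<'E'
from h import *
im=viewer.read_camera("wrist"); cv2.imwrite("pics/w10.png",im)
s=robot.read_state(); print(s["moment"])
go(.4744,-.257,.12,91.8)
E
```

```text
t: 20.3
position: [0.5235, 0.2788, 0.0209]
tcp_rot: [[-0.093, 0.996, 0.001], [0.996, 0.093, 0.0], [0.0, 0.001, -1.0]]
contact_force: [-0.1, 0.4, 0.6]
finger_gap: 0.35
gripper_force: 0.0
t: 21.55
position: [0.5233, 0.2787, 0.0406]
tcp_rot: [[-0.093, 0.996, 0.0], [0.996, 0.093, 0.0], [0.0, 0.0, -1.0]]
contact_force: [-0.1, -0.8, -4.1]
finger_gap: 0.27
gripper_force: 108.0
[-0.0319  0.3706  0.0272]
roll 3.51 dp after roll (cm) [-53.3868  -6.5532  -7.956 ] tilt [-0.0004 -0.0001 -1.    ]
```

```bash
python3 -m crank '[{"dp":[0,0,-1],"roll":0.9,"gripper":-1},{"dp":[0,0,-2],"roll":0.9,"gripper":-1},{"dp":[0,0,-2.5],"roll":0.9,"gripper":-1},{"dp":[-1,-0.1,-1.7],"roll":0.8,"gripper":-1},{"dp":[-2,-0.3,-0.8],"roll":0,"gripper":-1},{"dp":[-3,-0.4,0],"roll":0,"gripper":-1},{"dp":[-3.5,-0.5,0],"roll":0,"gripper":-1},{"dp":[-3.9,-0.6,0],"roll":0,"gripper":-1},{"dp":[-4,-0.6,0],"roll":0,"gripper":-1},{"dp":[-4,-0.6,0],"roll":0,"gripper":-1}]'
python3 -m crank '[{"dp":[-4,-0.6,0],"roll":0,"gripper":-1},{"dp":[-4,-0.6,0],"roll":0,"gripper":-1},{"dp":[-4,-0.6,0],"roll":0,"gripper":-1},{"dp":[-4,-0.6,0],"roll":0,"gripper":-1},{"dp":[-4,-0.6,0],"roll":0,"gripper":-1},{"dp":[-4,-0.6,0],"roll":0,"gripper":-1},{"dp":[-3.5,-0.5,0],"roll":0,"gripper":-1},{"dp":[-2.5,-0.3,0],"roll":0,"gripper":-1},{"dp":[-1.5,-0.2,0],"roll":0,"gripper":-1},{"dp":[-0.5,0,0],"roll":0,"gripper":-1}]'
python3 - <<'E'
from h import *
for i in range(4): im=viewer.read_camera("wrist")
cv2.imwrite("pics/w11.png",im); s=robot.read_state(); print(s["position"],s["moment"],s["contact_force"])
go(.466,-.2575,.06,91.8)
E
```

```text
t: 22.85
position: [0.4978, 0.0614, 0.1203]
tcp_rot: [[-0.031, 1.0, -0.002], [1.0, 0.031, -0.0], [-0.0, -0.002, -1.0]]
contact_force: [-0.5, 0.5, -4.8]
finger_gap: 0.268
gripper_force: 108.3
t: 24.1
position: [0.4624, -0.2583, 0.1203]
tcp_rot: [[-0.03, 1.0, -0.001], [1.0, 0.03, 0.0], [0.0, -0.001, -1.0]]
contact_force: [-0.4, 0.1, -5.2]
finger_gap: 0.267
gripper_force: 108.3
[ 0.463  -0.2564  0.1204] [-0.018   0.2956 -0.0282] [-0.3911  0.5269 -5.2437]
roll 0.06 dp after roll (cm) [-0.1244  0.2998  6.0381] tilt [-0.001   0.0011 -1.    ]
```

```bash
python3 -m crank '[{"dp":[-0.1,0.3,0.5],"roll":0,"gripper":-1},{"dp":[0,0,1.2],"roll":0,"gripper":-1},{"dp":[0,0,1.5],"roll":0,"gripper":-1},{"dp":[0,0,1.5],"roll":0,"gripper":-1},{"dp":[0,0,1.3],"roll":0,"gripper":-1},{"dp":[0,0,1],"roll":0,"gripper":-1},{"dp":[0,0,0.6],"roll":0,"gripper":-1},{"dp":[0,0,0.3],"roll":0,"gripper":-1},{"dp":[0,0,0],"roll":0,"gripper":-1},{"dp":[0,0,0],"roll":0,"gripper":-1}]'
python3 -m crank '[{"dp":[0,0,0.1],"roll":0,"gripper":-1},{"dp":[0,0,0.1],"roll":0,"gripper":-1},{"dp":[0,0,0.1],"roll":0,"gripper":-1},{"dp":[0,0,0.05],"roll":0,"gripper":-1},{"dp":[0,0,0],"roll":0,"gripper":-1},{"dp":[0,0,0],"roll":0,"gripper":-1},{"dp":[0,0,0],"roll":0,"gripper":-1},{"dp":[0,0,0],"roll":0,"gripper":-1},{"dp":[0,0,0],"roll":0,"gripper":-1},{"dp":[0,0,0],"roll":0,"gripper":-1}]'
python3 - <<'E'
from h import *
im=viewer.read_camera("wrist"); cv2.imwrite("pics/w12.png",im); K,T=cam("wrist"); np.savez("w12.npz",K=K,T=T)
s=robot.read_state(); print(s["position"],s["moment"],s["contact_force"])
go(.5543,-.2545,.037,91.8)
E
```

```text
t: 25.55
position: [0.4667, -0.2586, 0.0419]
tcp_rot: [[-0.032, 0.999, 0.001], [0.999, 0.032, -0.001], [-0.001, 0.001, -1.0]]
contact_force: [0.6, -0.4, -5.1]
finger_gap: 0.27
gripper_force: 108.1
t: 26.8
position: [0.4664, -0.2584, 0.038]
tcp_rot: [[-0.032, 1.0, 0.0], [1.0, 0.032, -0.0], [-0.0, 0.0, -1.0]]
contact_force: [0.0, -0.2, -5.2]
finger_gap: 0.27
gripper_force: 108.1
[ 0.4664 -0.2584  0.038 ] [-0.0224  0.3373 -0.0144] [ 0.2092 -0.3037 -4.4662]
roll 0.01 dp after roll (cm) [0.1121 8.7985 0.1035] tilt [ 0. -0. -1.]
```

```bash
python3 -m crank '[{"dp":[0.1,0,0.05],"roll":0,"gripper":-1},{"dp":[0,0,0.05],"roll":0,"gripper":-1},{"dp":[0,0,0.03],"roll":0,"gripper":-1},{"dp":[0,0,0],"roll":0,"gripper":-1},{"dp":[0,0,0],"roll":0,"gripper":-1},{"dp":[0,0,0],"roll":0,"gripper":-1},{"dp":[0,0,0],"roll":0,"gripper":-1},{"dp":[0,0,0],"roll":0,"gripper":-1},{"dp":[0,0,0],"roll":0,"gripper":-1},{"dp":[0,0,0],"roll":0,"gripper":-1}]'
```

```text
t: 28.1
position: [0.4662, -0.2572, 0.0371]
tcp_rot: [[-0.032, 1.0, -0.0], [1.0, 0.032, 0.0], [0.0, -0.0, -1.0]]
contact_force: [-2.5, 2.3, 6.3]
finger_gap: 0.265
gripper_force: 109.7
```

```bash
python3 -m crank '[{"dp":[0,0.3,-0.03],"roll":0,"gripper":-1},{"dp":[0,0.5,0],"roll":0,"gripper":-1},{"dp":[0,0.6,0],"roll":0,"gripper":-1},{"dp":[0,0.6,0],"roll":0,"gripper":-1},{"dp":[0,0.6,0],"roll":0,"gripper":-1},{"dp":[0,0.5,0],"roll":0,"gripper":-1},{"dp":[0,0.4,0],"roll":0,"gripper":-1},{"dp":[0,0.3,0],"roll":0,"gripper":-1},{"dp":[0,0,0],"roll":0,"gripper":-1},{"dp":[0,0,0],"roll":0,"gripper":-1}]'
```

```text
t: 29.35
position: [0.5024, -0.2572, 0.0371]
tcp_rot: [[-0.031, 1.0, -0.003], [1.0, 0.031, -0.001], [-0.0, -0.003, -1.0]]
contact_force: [-8.7, -3.0, 4.4]
finger_gap: 0.263
gripper_force: 109.7
```

```bash
python3 - <<'E'
from h import *
for i in range(3):
    viewer.read_camera("wrist"); s=robot.read_state(); print(s["position"],s["moment"],s["contact_force"],s["tcp_rot"][:,2])
go(.5543,-.2545,.037,91.8)
E
```

```text
[ 0.5024 -0.2572  0.0371] [-0.4369  1.004  -0.1397] [-9.389  -3.4576  5.395 ] [-0.0031 -0.0005 -1.    ]
[ 0.5024 -0.2572  0.0371] [-0.4974  0.9916 -0.1419] [-9.5244 -3.8706  4.7586] [-0.0031 -0.0005 -1.    ]
[ 0.5024 -0.2572  0.0371] [-0.5491  1.02   -0.1992] [-9.9603 -3.4658  5.0205] [-0.0031 -0.0005 -1.    ]
roll -0.0 dp after roll (cm) [0.1115 5.1924 0.0111] tilt [-0.0031 -0.0005 -1.    ]
```

```bash
python3 -m crank '[{"dp":[-0.15,-0.15,-0.02],"roll":0,"gripper":-1},{"dp":[0,0,0],"roll":0,"gripper":-1},{"dp":[0,0,0],"roll":0,"gripper":-1},{"dp":[0,0.15,0],"roll":0,"gripper":-1},{"dp":[0,0.2,0],"roll":0,"gripper":-1},{"dp":[0,0.2,0],"roll":0,"gripper":-1},{"dp":[0,0.1,0],"roll":0,"gripper":-1},{"dp":[0,0,0],"roll":0,"gripper":-1},{"dp":[0,0,0],"roll":0,"gripper":-1},{"dp":[0,0,0],"roll":0,"gripper":-1}]'
python3 - <<'E'
from h import *
s=robot.read_state(); print(s["position"],s["moment"],s["contact_force"],s["tcp_rot"][:,2])
E
```

```text
t: 30.75
position: [0.5092, -0.2578, 0.0371]
tcp_rot: [[-0.031, 1.0, -0.001], [1.0, 0.031, -0.0], [-0.0, -0.001, -1.0]]
contact_force: [-5.2, -2.1, 1.4]
finger_gap: 0.265
gripper_force: 109.2
[ 0.5092 -0.2578  0.0371] [-0.2476  0.7312 -0.1703] [-5.2159 -2.0605  1.4101] [-0.0005 -0.0003 -1.    ]
```

```bash
python3 -m crank '[{"dp":[-0.1,0.1,-0.02],"roll":0,"gripper":-1},{"dp":[0,0.3,0],"roll":0,"gripper":-1},{"dp":[0,0.4,0],"roll":0,"gripper":-1},{"dp":[0,0.4,0],"roll":0,"gripper":-1},{"dp":[0,0.4,0],"roll":0,"gripper":-1},{"dp":[0,0.3,0],"roll":0,"gripper":-1},{"dp":[0,0.1,0],"roll":0,"gripper":-1},{"dp":[0,0,0],"roll":0,"gripper":-1},{"dp":[0,0,0],"roll":0,"gripper":-1},{"dp":[0,0,0],"roll":0,"gripper":-1}]'
python3 - <<'E'
from h import *
s=robot.read_state(); print(s["position"],s["moment"],s["contact_force"],s["tcp_rot"][:,2])
E
```

```text
t: 32.0
position: [0.5292, -0.2579, 0.0374]
tcp_rot: [[-0.031, 1.0, -0.0], [1.0, 0.031, 0.0], [0.0, -0.0, -1.0]]
contact_force: [-0.2, 0.0, -4.6]
finger_gap: 0.268
gripper_force: 108.3
[ 0.5292 -0.2579  0.0374] [-0.0366  0.3675 -0.0035] [-0.178   0.012  -4.5629] [-0.0002  0.0001 -1.    ]
```

```bash
python3 -m crank '[{"dp":[0,0.2,0.02],"roll":0,"gripper":-1},{"dp":[0,0.4,0],"roll":0,"gripper":-1},{"dp":[0,0.4,0],"roll":0,"gripper":-1},{"dp":[0,0.4,0],"roll":0,"gripper":-1},{"dp":[0,0.3,0],"roll":0,"gripper":-1},{"dp":[0,0.2,0],"roll":0,"gripper":-1},{"dp":[0,0.1,0],"roll":0,"gripper":-1},{"dp":[0,0,0],"roll":0,"gripper":-1},{"dp":[0,0,0],"roll":0,"gripper":-1},{"dp":[0,0,0],"roll":0,"gripper":-1}]'
python3 - <<'E'
from h import *
s=robot.read_state(); print(s["position"],s["moment"],s["contact_force"],s["tcp_rot"][:,2])
E
```

```text
t: 33.25
position: [0.5494, -0.2573, 0.0372]
tcp_rot: [[-0.032, 1.0, 0.0], [1.0, 0.032, -0.0], [-0.0, 0.0, -1.0]]
contact_force: [1.3, 0.4, -4.8]
finger_gap: 0.272
gripper_force: 108.4
[ 0.5494 -0.2573  0.0372] [0.0094 0.2244 0.0167] [ 1.2852  0.419  -4.8167] [ 0.0002 -0.0001 -1.    ]
```

```bash
python3 -m crank '[{"dp":[0,0.1,0.02],"roll":0,"gripper":-1},{"dp":[0,0.1,0],"roll":0,"gripper":-1},{"dp":[0,0.1,0],"roll":0,"gripper":-1},{"dp":[0,0.1,0],"roll":0,"gripper":-1},{"dp":[0,0.1,0],"roll":0,"gripper":-1},{"dp":[0,0,0],"roll":0,"gripper":-1},{"dp":[0,0,0],"roll":0,"gripper":-1},{"dp":[0,0,0],"roll":0,"gripper":-1},{"dp":[0,0,0],"roll":0,"gripper":-1},{"dp":[0,0,0],"roll":0,"gripper":-1}]'
python3 - <<'E'
from h import *
s=robot.read_state(); print(s["position"],s["moment"],s["contact_force"],s["tcp_rot"][:,2])
E
```

```text
t: 34.5
position: [0.5532, -0.2569, 0.0371]
tcp_rot: [[-0.031, 1.0, -0.002], [1.0, 0.031, 0.001], [0.001, -0.002, -1.0]]
contact_force: [-5.5, 0.6, 0.1]
finger_gap: 0.265
gripper_force: 109.1
[ 0.5532 -0.2569  0.0371] [-0.1259  0.615  -0.179 ] [-5.4524  0.5806  0.0599] [-0.0021  0.0009 -1.    ]
```

```bash
python3 -m crank '[{"dp":[0,0.1,-0.02],"roll":0,"gripper":-1},{"dp":[0,0.1,0],"roll":0,"gripper":-1},{"dp":[0,0.1,0],"roll":0,"gripper":-1},{"dp":[0,0,0],"roll":0,"gripper":-1},{"dp":[0,0,0],"roll":0,"gripper":-1},{"dp":[0,0,0],"roll":0,"gripper":-1},{"dp":[0,0,0],"roll":0,"gripper":-1},{"dp":[0,0,0],"roll":0,"gripper":-1},{"dp":[0,0,0],"roll":0,"gripper":-1},{"dp":[0,0,0],"roll":0,"gripper":-1}]'
python3 - <<'E'
from h import *
s=robot.read_state(); print(s["position"],s["moment"],s["contact_force"],s["tcp_rot"][:,2],s["tcp_rot"][:,1])
E
```

```text
t: 35.75
position: [0.5533, -0.2566, 0.0376]
tcp_rot: [[-0.031, 0.999, -0.008], [1.0, 0.031, 0.002], [0.002, -0.008, -1.0]]
contact_force: [-13.1, -2.0, 6.6]
finger_gap: 0.266
gripper_force: 109.7
[ 0.5533 -0.2566  0.0376] [-0.5239  1.2629 -0.2989] [-13.1213  -1.951    6.6152] [-0.0076  0.0022 -1.    ] [ 0.9995  0.0311 -0.0075]
```

```bash
python3 -m crank '[{"dp":[0,-0.2,0],"roll":0,"gripper":-1},{"dp":[0,0,0],"roll":0.4,"gripper":-1},{"dp":[0,0,0],"roll":0.4,"gripper":-1},{"dp":[0,0,0],"roll":0,"gripper":-1},{"dp":[0,0.1,0],"roll":0,"gripper":-1},{"dp":[0,0.1,0],"roll":0,"gripper":-1},{"dp":[0,0,0],"roll":0,"gripper":-1},{"dp":[0,0,0],"roll":0,"gripper":-1},{"dp":[0,0,0],"roll":0,"gripper":-1},{"dp":[0,0,0],"roll":0,"gripper":-1}]'
python3 - <<'E'
from h import *
s=robot.read_state(); print(s["position"],s["moment"],s["contact_force"],s["tcp_rot"][:,2],s["tcp_rot"][:,1])
E
```

```text
t: 37.0
position: [0.5532, -0.2564, 0.0376]
tcp_rot: [[-0.022, 1.0, -0.008], [1.0, 0.022, 0.002], [0.002, -0.008, -1.0]]
contact_force: [-12.3, -0.6, 6.3]
finger_gap: 0.268
gripper_force: 109.8
[ 0.5532 -0.2564  0.0376] [-0.1538  1.1727  0.5949] [-12.2796  -0.5705   6.2773] [-0.0083  0.0016 -1.    ] [ 0.9997  0.0218 -0.0083]
```

```bash
python3 -m crank '[{"dp":[0,0,0],"roll":-0.28,"gripper":-1},{"dp":[0,-0.1,0],"roll":0,"gripper":-1},{"dp":[0,-0.1,0],"roll":0,"gripper":-1},{"dp":[0,-0.05,0],"roll":0,"gripper":-1},{"dp":[0,0,0],"roll":0,"gripper":-1},{"dp":[0,0,0],"roll":0,"gripper":-1},{"dp":[0,0,0],"roll":0,"gripper":-1},{"dp":[0,0,0],"roll":0,"gripper":-1},{"dp":[0,0,0],"roll":0,"gripper":-1},{"dp":[0,0,0],"roll":0,"gripper":-1}]' 40
python3 - <<'E'
from h import *
s=robot.read_state(); print(s["position"],s["moment"],s["contact_force"],s["tcp_rot"][:,2],s["tcp_rot"][:,1])
E
```

```text
t: 38.25
position: [0.5532, -0.2565, 0.0373]
tcp_rot: [[-0.024, 1.0, -0.003], [1.0, 0.024, 0.001], [0.001, -0.003, -1.0]]
contact_force: [-6.6, 0.7, 1.6]
finger_gap: 0.268
gripper_force: 109.0
[ 0.5532 -0.2565  0.0373] [0.0262 0.6373 0.2723] [-6.5686  0.6927  1.5895] [-0.0034  0.001  -1.    ] [ 0.9997  0.0245 -0.0034]
```

```bash
python3 -m crank '[{"dp":[0,0,0],"roll":0,"gripper":-0.35},{"dp":[0,0,0],"roll":0,"gripper":-0.2},{"dp":[0,0,0],"roll":0,"gripper":0.05},{"dp":[0,0,0],"roll":0,"gripper":0.05},{"dp":[0,0,-0.5],"roll":0,"gripper":0.05},{"dp":[0,0,-1.5],"roll":0,"gripper":0.05},{"dp":[0,0,-3],"roll":0,"gripper":0.05},{"dp":[0,0,-3],"roll":0,"gripper":0.05},{"dp":[0,-1,-3],"roll":0,"gripper":0.05},{"dp":[0,-1,-3],"roll":0,"gripper":0.05}]'
python3 - <<'E'
from h import *
from scipy.optimize import least_squares
for i in range(4): im=viewer.read_camera("wrist")
cv2.imwrite("pics/w13.png",im); K,T=cam("wrist"); np.savez("w13.npz",K=K,T=T)
s=robot.read_state(); print(s["t"],s["position"],s["contact_force"])
u=np.array([.9996,.0279,0]);v=np.array([-.0279,.9996,0]); hm=np.array([.5532,-.2565,0])+.086*u
for n,q in dict(cover=(0,0,.047+.021),nearL=(-.105,.058,.021),nearR=(-.105,-.058,.021),farL=(.065,.058,.021)).items(): print(n,proj(K,T,hm+q[0]*u+q[1]*v+[0,0,q[2]]))
for n in ["cover_center","tray_pocket"]:
    for r in recognise("wrist",n)[:2]: print(n,r)
E
```

```text
t: 39.5
position: [0.5348, -0.2576, 0.1794]
tcp_rot: [[-0.023, 1.0, 0.001], [1.0, 0.023, -0.001], [-0.001, 0.001, -1.0]]
contact_force: [1.1, 0.8, -0.6]
finger_gap: 0.524
gripper_force: 0.0
39.7 [ 0.5352 -0.2578  0.1784] [-0.1555  0.3442  0.079 ]
cover [[385.0878 186.6353]]
nearL [[258.7657 112.8041]]
nearR [[259.7257 228.9136]]
farL [[443.1689 111.6728]]
cover_center {'rect': [367.9, 173.3, 97.1, 68.7], 'confidence': 0.56}
tray_pocket {'rect': [63.6, 87.8, 123.7, 173.7], 'confidence': 0.94}
tray_pocket {'rect': [350.8, 168.6, 185.1, 115.1], 'confidence': 0.69}
```

```bash
python3 - <<'E'
from h import *
d=np.load("w13.npz"); im=cv2.imread("pics/w13.png"); K,T=d["K"],d["T"]
u=np.array([.9996,.0279,0]);v=np.array([-.0279,.9996,0]); hm=np.array([.5532,-.2565,.021])+.086*u
for y in (.035,0,-.035):
    xs=np.arange(.05,.085,.002); P=proj(K,T,hm+xs[:,None]*u+y*v)
    print(y,[int(im[int(round(b)),int(round(a))].mean()) for a,b in P])
P=[proj(K,T,hm+x*u+[0,0,.010])[0] for x in (-.045,.045)]; print("cover base x-ends",P)
E
```

```text
0.035 [89, 109, 118, 107, 145, 150, 148, 67, 31, 26, 28, 37, 54, 54, 55, 58, 92, 98]
0 [93, 113, 117, 113, 140, 148, 148, 38, 28, 29, 28, 35, 54, 54, 53, 57, 96, 101]
-0.035 [114, 113, 118, 112, 141, 149, 147, 66, 29, 28, 29, 32, 53, 52, 53, 57, 96, 100]
cover base x-ends [array([322.7198, 176.1544]), array([417.9541, 175.563 ])]
```

The plate's far edge meets the dark stop all across with no bed showing between, and the cover sits where the pocket should be. The gripper is clear of everything, so I hand in.

```bash
python3 -c "
from bench import robot; print(robot.sign_off())"
```

```text
the job is handed in; nothing more can be done
None
```

The job is handed in at about 40 s of the 59 s: the cover lies flat in the tray's pocket, the loaded tray is under the lips and fully home against the stop, and the gripper has let go and is clear of everything.

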